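Touch off a heater's tube block and set the teaching pin in its reference bore

ROBOT

A 6-joint arm with a two-finger parallel gripper is mounted at the origin on a cart in front of the work surface, level with it; the furniture and walls round the work are solid. World frame = base frame: x ahead of the robot, y to its left, z up, the work surface at z = 0. Lengths are in m, angles in rad, forces in N, time in s.
With the tool pointing down it reaches from about 0.325 to 0.85 m from the base axis. Payload 4.4 kg.
Tool frame: the origin (TCP) lies midway between the tips of the shut fingers; the grasp point (between the pads) lies 19 mm behind it; z points along the fingers, y is the line along which they close (so a half turn about z gives the same grasp; the last joint's range is limited). The gripper opens to 94 mm and grips with 3 to 60 N. Pads are 16 mm wide; open, the fingers measure 119 mm over their backs; the gripper's body (75 mm by 177 mm) begins 78 mm behind the grasp point.
Start: joints at [-1.272, 0.207, 1.542, -0, 1.393, -0.15], TCP at [0.249, -0.518, 0.205] pointing down, gripper open.
Joint ranges: [-2.73, 2.73], [-0.86, 2.22], [0.23, 2.46], [-1.11, 4.25], [0.08, 2.63], [-2.82, 2.82]. Speed limits (rad/s): [2.79, 2.79, 3.14, 3.14, 3.14, 3.14].

INTERFACE

Orientations are given as a unit quaternion [x, y, z, w].
In Python, from cell import arm gives the robot as it stands.
- The arm moves only by the tool arm_command, never from a script. Its argument "increments" is a list of rows, each an object with "offset": the shift along the tool's x, y, z in m, a list of three; "yaw": the turn about the tool's z in degrees. A call has 1 to 20 rows; each row shifts and turns the commanded pose from where the row before left it, along the tool's axes as they then stand; what a row does not reach is not made up. A row lasts 1/10 s, in which the tool goes at most 50 mm and 8.59 degrees, less where a joint would pass 70% of its speed; a pose out of reach is approached as far as the arm can. A call with a gripper value outside its range is refused whole. "grip" is the finger opening in m, from 0 to 0.094, set as the call begins (left out, the last holds). The fingers move at their own pace and stop on an object; "newtons" is the grip in N (left out, the last holds). Time passes only in rows, so rows that do not move let the fingers close. It gives the time, the measured TCP pose, the force, the opening and the grip force at its end, in the units of the state.
- arm.read_state(): the state, without advancing time (a new reading comes with each control period).
- arm.grab_frame(name): name is "scene" or "top"; returns a dict with "pixels" (420x560x3 uint8, blue, green, red), "vfov" (degrees; the focal length in pixels is half the picture's height over the tangent of half this angle, whatever the lens; pixels are square), "cx", "cy" (the principal point, pixels), "R" (3x3) and "t" (3): a world point X has camera coordinates R X + t. Camera axes: x right, y down, z forward; pixel columns grow to the right and rows downward; lengths in m; the calibration is good to about 2 mm. A picture is of the moment at which its call begins. There is no depth.
- arm.job_done(): hands the job in; it is judged then, once.
Trained networks look in the newest picture that a camera, given by its name, has taken for a name from the list of things; names that differ only in an ending like _2 or _b are one class to them, and where a whole thing is asked for, a point or a joint stands for the part that bears it (a point fixed in the world has none). Each returns a list of dicts, best first, with "score" (0 to 1); they miss things now and then, are a little off and sometimes report something else, mostly with a low value. They report only what shows in the picture. A call takes as long as a camera call.
- arm.trace(camera, name): "mask" (420x560 bool, what is visible of it) and "pixel" ([column, row] in pixels, amid what is visible of it).
The state is a dict: "time_s": time; "q": joint angles; "joint_velocities": joint speeds; "effort": joint torques, N m; "position": TCP position; "eef_rot": TCP orientation; "force": force on the tool from outside, world axes, zero at the start; "ft_torque": the same for the moment, N m; "grip_width": finger opening in m; "finger_force": force on a finger pad.
Only numpy, scipy, OpenCV 4.12 (cv2) and the standard library are available. Lean on these libraries where they do the work, as an engineer would, in place of code of your own. Each camera call takes 0.05 s, during which the arm holds its last target. There are 200 camera calls.

TASK

The aluminium tube block lies a little off and skewed in the well of the dry-block heater, so find where it is before the work: take the teaching pin from its stand and with the pin's shank touch the block, lightly but surely and for half a second each time, first on its long front face near the left end, then on the same face near the right end, then on its right end face. Then set the pin in the block's reference bore, the one bore wider than the tube wells, push it home until its shoulder sits on the block, and let go of it standing there. The pin and heater must never press on one another with more than 20 N, and the jar, the bottle and the cup beside the stand are to be left where they are.

Things in the scene. Friction and masses are not known exactly. Their poses are not given: they have to be found in the camera images.
- heater: Dry-block heater, fixed. Origin on the desk under the centre of its well; x from its front (white control pod, facing the robot) to its back, y to its left, z up. Its open aluminium well is 116 (x) x 156 (y) mm outside, 96 x 136 mm inside, rim at z = 60 mm. The pod spans x = -114 to -54 mm, z up to 45 mm. A loose-fitting aluminium tube block stands in the well.
- block_zero (a point): Point of the heater (at its x = 0, y = 0, z = 92 mm; same axes) where the centre of the tube block's top would be if it stood true. The block is 80 (x) x 120 (y) mm, its flat top at z = 92 mm, 32 mm above the rim. Its real pose is NOT reported: shifted up to 5 mm in x and 6 mm in y and turned up to 0.05 rad about z. It is wedged: it does not move under less than 25 N.
- bore_zero (a point): Point of the heater (at its x = 20, y = 22.5, z = 92 mm) where the reference bore's mouth would be if the block stood true. Bore: 11 mm wide, over 45 mm deep, second from left in the back row of holes (three rows of five; the others are 6 mm wells). Its axis is 60 mm behind the block's long front face (nearest the pod) and 82.5 mm from its right (-y) end face.
- pin: Steel teaching pin, loose, 0.1 to 0.16 kg, 100 mm tall, upright in its stand at the start. Origin: centre of its tip, z up its axis. Ball nose of 5 mm radius; round shank 10 mm diameter up to z = 45 mm; round shoulder 22 mm wide to z = 49 mm; square grip 16 x 16 mm, sides along the pin's x and y, to z = 97 mm; then a 3 mm end button.
- pin_tip (a point): The centre of the tip of the pin's nose (the same point as the pin's origin).
- stand: Pin stand, fixed, 64 x 64 mm and 50.5 mm tall, grey, origin under its centre on the desk. The pin hangs upright by its shoulder in the stand's 12 mm bore, its tip 5.5 mm above the desk.
- label_jar: Small glass jar, 54 mm across and 56 mm tall, loose bystander, origin under its centre.
- brown_bottle: Brown bottle, 45 mm across and 120 mm tall, loose bystander, origin under its centre.
- clear_cup: Clear cup, 72 mm across and 54 mm tall, loose bystander, origin under its centre.

How it is judged:
By the outcome, as a careful person would: the job done as asked, in the order asked, and still so for the second after the job is handed in, with the robot touching nothing.
It also fails if it takes over 70 s, if anything falls off the work surface, if the arm or the gripper's body presses on something with over 40 N, if the wrist force passes 120 N, or if a joint passes its speed limit or range.

## Working session

There is one attempt and no reset: what is moved stays moved. The work goes in short steps, Python scripts to look and compute and a tool call to move; the robot and the scene stay as the last step left them, time stands still between calls to the robot, and variables do not carry over. Pictures are saved under pics/ and viewed, at most 10 in all, crops included, and the job is handed in when it is done.

Besides the shell and the picture viewer there is one more tool, called after "Call:" as name(argument=value, ...) on one line, values as JSON. arm_command: Moves the arm, as the interface text tells. Its arguments: {"type":"object","properties":{"increments":{"type":"array","items":{"type":"object","properties":{"offset":{"type":"array","items":{"type":"number"}},"yaw":{"type":"number"}}}},"grip":{"type":"number"},"newtons":{"type":"number"}},"required":["increments"]}

```bash
mkdir -p pics; ls; python3 - <<'E'
from cell import arm
import cv2,numpy as np
np.set_printoptions(precision=4,suppress=True)
s=arm.read_state();print(s)
for c in("scene","top"):
    f=arm.grab_frame(c);cv2.imwrite(f"pics/{c}0.png",np.asarray(f["pixels"]));print(c,f["vfov"],f["cx"],f["cy"],f["R"],f["t"])
    for n in("heater","pin","stand","label_jar","brown_bottle","clear_cup","bore_zero"):
        for d in arm.trace(c,n)[:2]:
            m=np.asarray(d["mask"]);y,x=np.nonzero(m);print(n,round(d["score"],2),d["pixel"],m.sum(),(x.min(),x.max(),y.min(),y.max()) if len(x) else 0)
E
```

```text
pics
{'time_s': 0.0, 'q': array([-1.2725,  0.2074,  1.543 , -0.    ,  1.3935, -0.1505]), 'joint_velocities': array([ 0.0005,  0.0017, -0.0016, -0.001 , -0.0007,  0.0021]), 'effort': array([  0.0012, -37.0882, -28.1414,   0.07  ,   0.036 ,  -0.0002]), 'position': array([ 0.2492, -0.5173,  0.2043]), 'eef_rot': array([ 0.9749,  0.2225, -0.0001, -0.0011]), 'force': array([-0.0548,  0.5328,  0.0633]), 'ft_torque': array([0.0309, 0.0165, 0.1181]), 'finger_force': 0.0, 'grip_width': 0.09396991506234083}
scene 51.10863191216165 279.9848950592654 210.23941033766363 [[-0.4083 -0.9128  0.0048]
 [-0.5616  0.2471 -0.7897]
 [ 0.7197 -0.3251 -0.6135]] [0.408  0.3277 0.5742]
heater 0.88 [362.4, 209.0] 5850 (np.int64(316), np.int64(415), np.int64(166), np.int64(247))
pin 0.74 [276.0, 250.9] 334 (np.int64(270), np.int64(282), np.int64(240), np.int64(268))
pin 0.61 [271.7, 274.0] 1370 (np.int64(254), np.int64(298), np.int64(255), np.int64(301))
stand 0.66 [274.8, 276.1] 1357 (np.int64(255), np.int64(298), np.int64(254), np.int64(301))
stand 0.28 [276.8, 250.4] 316 (np.int64(271), np.int64(282), np.int6
[... 537 characters left out ...]
893047 210.82276906921916 [[ 0.0278 -0.9993  0.0237]
 [-0.9926 -0.0304 -0.1176]
 [ 0.1183 -0.0202 -0.9928]] [0.1517 0.5616 0.9645]
heater 0.93 [364.0, 214.2] 6938 (np.int64(316), np.int64(411), np.int64(165), np.int64(265))
stand 0.24 [365.0, 213.2] 6983 (np.int64(317), np.int64(411), np.int64(166), np.int64(265))
label_jar 0.84 [254.7, 187.2] 623 (np.int64(244), np.int64(269), np.int64(170), np.int64(199))
brown_bottle 0.88 [214.9, 160.2] 544 (np.int64(201), np.int64(225), np.int64(148), np.int64(176))
clear_cup 0.84 [153.8, 252.2] 1041 (np.int64(137), np.int64(173), np.int64(237), np.int64(273))
bore_zero 0.65 [361.9, 215.5] 6896 (np.int64(317), np.int64(412), np.int64(166), np.int64(264))
```

```bash
python3 - <<'E'
import cv2
for c,(x0,y0,w,h) in {"scene":(150,150,280,190),"top":(130,140,300,170)}.items():
    im=cv2.imread(f"pics/{c}0.png")[y0:y0+h,x0:x0+w]
    s=2.6 
    cv2.imwrite(f"pics/{c}0c.png",cv2.resize(im,None,fx=s,fy=s,interpolation=cv2.INTER_CUBIC))
    print(c,x0,y0,s)
E
```

```text
scene 150 150 2.6
top 130 140 2.6
```

View pics/scene0c.png

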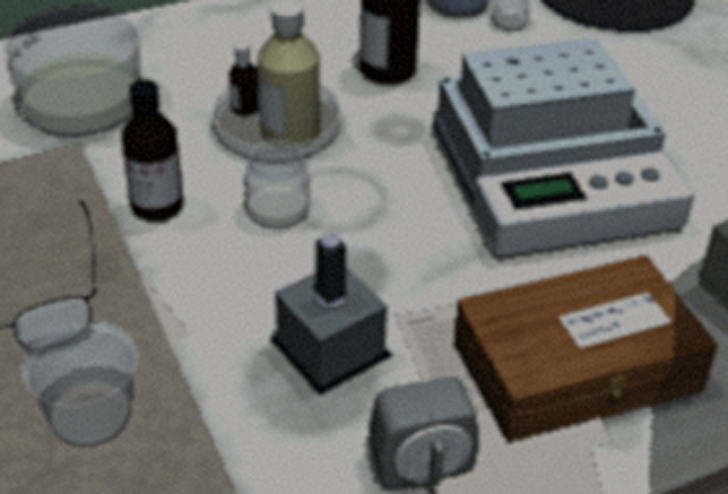

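View pics/top0c.png

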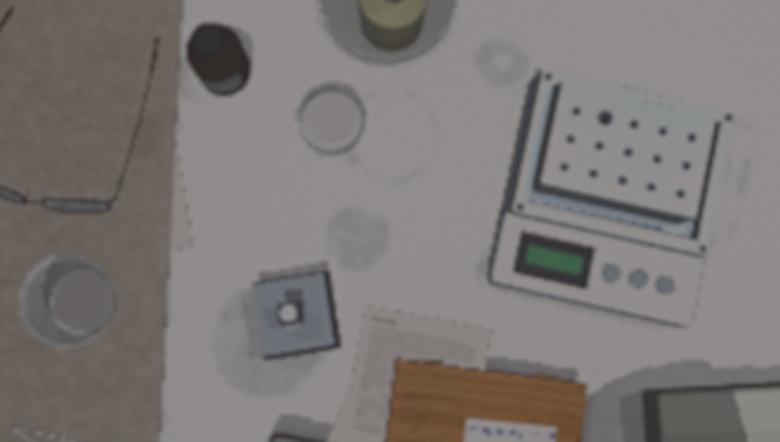

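Both views show everything: the pin button is at about (241,260) in the full top image, the ref bore at about (363,185), and the stand is clear of its neighbours. Next: fit the block from its 15 holes, triangulate the pin, and zoom in on the pin for its yaw.

```bash
cat > h.py <<'E'
import numpy as np,cv2
from scipy.optimize import least_squares
np.set_printoptions(precision=4,suppress=True)
def K(f):
    F=210/np.tan(np.radians(f["vfov"])/2);return np.array([[F,0,f["cx"]],[0,F,f["cy"]],[0,0,1]])
def ray(f,p):
    R=np.array(f["R"]);t=np.array(f["t"]);d=R.T@np.linalg.inv(K(f))@[*p,1];return -R.T@t,d/np.linalg.norm(d)
def plane(f,p,z):
    o,d=ray(f,p);return o+d*(z-o[2])/d[2]
def tri(rs):
    A=sum(np.eye(3)-np.outer(d,d) for o,d in rs);b=sum((np.eye(3)-np.outer(d,d))@o for o,d in rs);return np.linalg.solve(A,b)
E
python3 - <<'E'
from cell import arm
from h import *
T=arm.grab_frame("top");S=arm.grab_frame("scene")
ct=lambda u:(130+(u[0]+.5)/2.6-.5,140+(u[1]+.5)/2.6-.5)
cs=lambda u:(150+(u[0]+.5)/2.6-.5,150+(u[1]+.5)/2.6-.5)
H=[(576,111),(605,118),(634,125),(662,131),(691,137),(570,139),(599,146),(628,152),(657,159),(686,165),(564,167),(593,174),(622,181),(651,187),(680,194)]
P=np.array([plane(T,ct(u),.092)[:2] for u in H])
M=np.array([[x,y] for x in(.02,0,-.02) for y in(.045,.0225,0,-.0225,-.045)])
def tf(p):
    c,s=np.cos(p[2]),np.sin(p[2]);return M@np.array([[c,s],[-s,c]])+p[:2]
r=least_squares(lambda p:(tf(p)-P).ravel(),[.6,-.1,0]);print("block",r.x,"rms",np.sqrt(np.mean(r.fun**2)));print("bore",tf(r.x)[1], "scene bore",plane(S,cs((513,62)),.092))
D=np.array([plane(T,ct(u),.06)[:2] for u in[(547,76),(729,117),(704,248),(519,207)]]);print("rim screws",D,D.mean(0))
e=(D[0]+D[3]-D[1]-D[2]);print("yaw heater",np.degrees(np.arctan2(-e[0],e[1])), "block yaw",np.degrees(r.x[2]))
b=tri([ray(T,ct((288,313))),ray(S,cs((330,240)))]);print("button",b,plane(T,ct((288,313)),.1055),plane(S,cs((330,240)),.1055))
C=np.array([plane(T,ct(u),.0505) for u in[(253,279),(327,268),(339,346),(265,357)]]);print("stand",C[:,:2],C.mean(0))
for n in("label_jar","brown_bottle","clear_cup"):
    print(n,tri([ray(c,arm.trace(k,n)[0]["pixel"]) for c,k in((T,"top"),(S,"scene"))]))
a=T["pixels"][240:285,220:265];b=S["pixels"][235:280,255:300]
cv2.imwrite("pics/pin.png",np.hstack([cv2.resize(np.asarray(i),(396,396),interpolation=cv2.INTER_CUBIC) for i in(a,b)]))
E
```

```text
block [ 0.5797  0.0004 -0.1946] rms 0.0012010687074499394
bore [0.6037 0.0186] scene bore [0.6034 0.0195 0.092 ]
rim screws [[ 0.6433  0.0583]
 [ 0.6152 -0.0858]
 [ 0.5113 -0.0659]
 [ 0.539   0.0786]] [ 0.5772 -0.0037]
yaw heater -10.938196896782935 block yaw -11.150449430658474
button [0.4515 0.2517 0.1036] [0.4514 0.2514 0.1055] [0.4496 0.2527 0.1055]
stand [[0.4776 0.2833]
 [0.4878 0.2263]
 [0.4279 0.215 ]
 [0.418  0.2716]] [0.4528 0.2491 0.0505]
label_jar [0.6069 0.2345 0.0277]
brown_bottle [0.6585 0.3194 0.0502]Traceback (most recent call last):
  File "<stdin>", line 17, in <module>
IndexError: list index out of range
```

```bash
python3 - <<'E'
from h import *
T=cv2.imread("pics/top0.png");S=cv2.imread("pics/scene0.png")
a=T[240:285,220:265];b=S[235:280,255:300]
cv2.imwrite("pics/pin.png",np.hstack([cv2.resize(i,(396,396),interpolation=cv2.INTER_CUBIC) for i in(a,b)]))
E
```

```text
(no output)
```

View pics/pin.png

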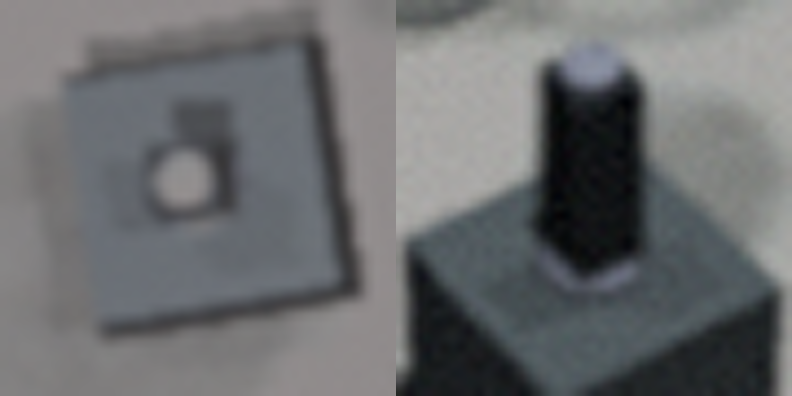

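The pin's grip looks parallel to the stand, which is yawed about +10°, so I'll close across it. Turn and lift first.

Call:
arm_command(increments=[{"offset":[0,0,-0.01],"yaw":-8.3},{"offset":[0,0,-0.01],"yaw":-8.3},{"offset":[0,0,-0.01],"yaw":-8.3},{"offset":[0,0,-0.01],"yaw":-8.3},{"offset":[0,0,-0.01],"yaw":-8.3},{"offset":[0,0,-0.01],"yaw":-8.3},{"offset":[0,0,-0.01],"yaw":-8.3},{"offset":[0,0,-0.01],"yaw":-8.3},{"offset":[0,0,-0.01],"yaw":-8.3}], grip=0.05, newtons=55)

```text
time_s: 2.1
position: [0.2495, -0.518, 0.2958]
eef_rot: [0.638, 0.77, 0.0, -0.0]
force: [0.2, -0.9, 0.1]
grip_width: 0.0501
finger_force: 0.0
```

Call:
arm_command(increments=[{"offset":[0.04,0.0188,0]},{"offset":[0.04,0.0188,0]},{"offset":[0.04,0.0188,0]},{"offset":[0.04,0.0188,0]},{"offset":[0.04,0.0188,0]},{"offset":[0.04,0.0188,0]},{"offset":[0.04,0.0188,0]},{"offset":[0.04,0.0188,0]},{"offset":[0.04,0.0188,0]},{"offset":[0.04,0.0188,0]},{"offset":[0.04,0.0188,0]},{"offset":[0.04,0.0188,0]},{"offset":[0.04,0.0188,0]},{"offset":[0.04,0.0188,0]},{"offset":[0.04,0.0188,0]},{"offset":[0.04,0.0188,0]},{"offset":[0.04,0.0188,0]},{"offset":[0.04,0.0188,0]},{"offset":[0,0,0]}])

```text
$.increments[0]: bad value
```

Call:
arm_command(increments=[{"offset":[0.04,0.0188,0],"yaw":0},{"offset":[0.04,0.0188,0],"yaw":0},{"offset":[0.04,0.0188,0],"yaw":0},{"offset":[0.04,0.0188,0],"yaw":0},{"offset":[0.04,0.0188,0],"yaw":0},{"offset":[0.04,0.0188,0],"yaw":0},{"offset":[0.04,0.0188,0],"yaw":0},{"offset":[0.04,0.0188,0],"yaw":0},{"offset":[0.04,0.0188,0],"yaw":0},{"offset":[0.04,0.0188,0],"yaw":0},{"offset":[0.04,0.0188,0],"yaw":0},{"offset":[0.04,0.0188,0],"yaw":0},{"offset":[0.04,0.0188,0],"yaw":0},{"offset":[0.04,0.0188,0],"yaw":0},{"offset":[0.04,0.0188,0],"yaw":0},{"offset":[0.04,0.0188,0],"yaw":0},{"offset":[0.04,0.0188,0],"yaw":0},{"offset":[0.04,0.0188,0],"yaw":0},{"offset":[0,0,0],"yaw":0}])

```text
time_s: 4.0
position: [0.4523, 0.2554, 0.2947]
eef_rot: [0.638, 0.77, 0.0, -0.001]
force: [0.1, 0.2, 0.2]
grip_width: 0.0499
finger_force: 0.0
```

Call:
arm_command(increments=[{"offset":[-0.0039,-0.0015,0.03],"yaw":0},{"offset":[0,0,0.04],"yaw":0},{"offset":[0,0,0.04],"yaw":0},{"offset":[0,0,0.03],"yaw":0},{"offset":[0,0,0.03],"yaw":0},{"offset":[0,0,0.03],"yaw":0},{"offset":[0,0,0.02],"yaw":0},{"offset":[0,0,0.0115],"yaw":0},{"offset":[0,0,0.005],"yaw":0},{"offset":[0,0,0],"yaw":0}])

```text
time_s: 5.0
position: [0.4515, 0.2468, 0.059]
eef_rot: [0.64, 0.768, -0.0, 0.0]
force: [0.4, 0.1, -0.3]
grip_width: 0.0503
finger_force: 0.0
```

Call:
arm_command(increments=[{"offset":[0,0,0],"yaw":0},{"offset":[0,0,0],"yaw":0},{"offset":[0,0,0],"yaw":0},{"offset":[0,0,0],"yaw":0},{"offset":[0,0,0],"yaw":0},{"offset":[0,0,0],"yaw":0},{"offset":[0,0,0],"yaw":0}], grip=0.005, newtons=55)

```text
time_s: 5.7
position: [0.4516, 0.2472, 0.0592]
eef_rot: [0.64, 0.768, 0.0, 0.0]
force: [-0.6, -0.3, 3.4]
grip_width: 0.016
finger_force: 55.0
```

Call:
arm_command(increments=[{"offset":[0,0,0],"yaw":0},{"offset":[0,0,0],"yaw":0},{"offset":[0.0015,0,0],"yaw":0},{"offset":[0.002,0,0],"yaw":0},{"offset":[0,0,0],"yaw":0},{"offset":[0,0,0],"yaw":0},{"offset":[0,0,0],"yaw":0}], grip=0.03)

```text
time_s: 6.4
position: [0.4507, 0.2506, 0.0589]
eef_rot: [0.64, 0.768, -0.0, 0.0]
force: [-0.0, 0.2, 0.1]
grip_width: 0.0304
finger_force: 0.0
```

Call:
arm_command(increments=[{"offset":[0,0,0],"yaw":0},{"offset":[0,0,0],"yaw":0},{"offset":[0,0,0],"yaw":0},{"offset":[0,0,0],"yaw":0},{"offset":[0,0,0],"yaw":0},{"offset":[0,0,0],"yaw":0}], grip=0.005)

```text
time_s: 7.0
position: [0.4507, 0.2506, 0.059]
eef_rot: [0.64, 0.768, -0.0, -0.0]
force: [0.7, 0.9, -0.3]
grip_width: 0.0156
finger_force: 55.0
```

```bash
python3 - <<'E'
from cell import arm
from h import *
s=arm.read_state();print(s["position"],s["force"],s["q"],s["grip_width"])
T=arm.grab_frame("top");S=arm.grab_frame("scene")
cv2.imwrite("pics/g1.png",np.hstack([cv2.resize(np.asarray(i),(400,400),interpolation=cv2.INTER_CUBIC) for i in(T["pixels"][210:310,200:300],S["pixels"][205:305,230:330])]))
E
```

```text
[0.4507 0.2506 0.059 ] [ 0.6868  0.8549 -0.2939] [0.3394 0.2558 1.815  0.     1.0708 0.1577] 0.015557240491408017
```

View pics/g1.png

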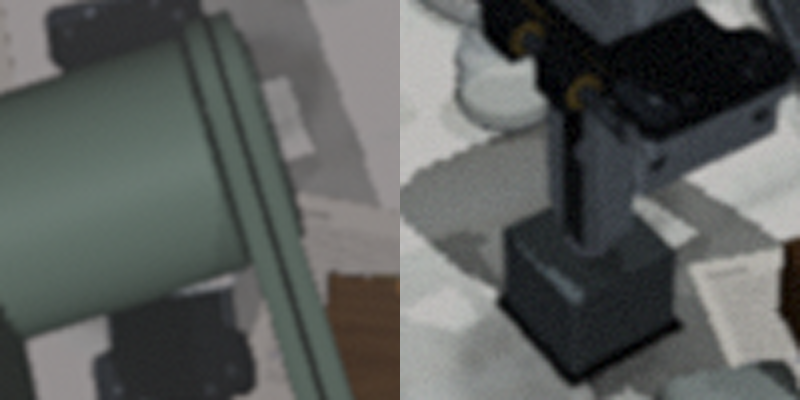

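Call:
arm_command(increments=[{"offset":[0,0,-0.01],"yaw":0},{"offset":[0,0,-0.03],"yaw":0},{"offset":[0,0,-0.03],"yaw":0},{"offset":[0,0,-0.03],"yaw":0},{"offset":[0,0,-0.02],"yaw":0},{"offset":[0,0,0],"yaw":7.2},{"offset":[0,0,0],"yaw":7.2},{"offset":[0,0,0],"yaw":7.2},{"offset":[-0.0251,0.0169,0],"yaw":0},{"offset":[-0.0251,0.0169,0],"yaw":0},{"offset":[-0.0251,0.0169,0],"yaw":0},{"offset":[-0.0251,0.0169,0],"yaw":0},{"offset":[-0.0251,0.0169,0],"yaw":0},{"offset":[-0.0251,0.0169,0],"yaw":0},{"offset":[-0.0251,0.0169,0],"yaw":0},{"offset":[0,0,0],"yaw":0},{"offset":[0,0,0],"yaw":0},{"offset":[0,0,0],"yaw":0}])

```text
time_s: 8.9
position: [0.5321, 0.056, 0.179]
eef_rot: [0.772, 0.635, -0.0, -0.0]
force: [-0.3, 0.4, -0.8]
grip_width: 0.0155
finger_force: 55.0
```

```bash
python3 - <<'E'
from cell import arm
from h import *
s=arm.read_state();q=s["eef_rot"];print(s["time_s"],s["position"],s["force"],s["ft_torque"],s["grip_width"],np.degrees(2*np.arctan2(q[1],q[0])),q)
T=arm.grab_frame("top");S=arm.grab_frame("scene")
cv2.imwrite("pics/g2.png",np.hstack([cv2.resize(np.asarray(i),(400,400),interpolation=cv2.INTER_CUBIC) for i in(T["pixels"][150:270,300:420],S["pixels"][140:260,300:420])]))
E
```

```text
8.9 [0.5321 0.056  0.179 ] [-0.307   0.3558 -0.8063] [-0.0253 -0.0959 -0.0394] 0.015523761659925722 78.84610901906713 [ 0.7725  0.635  -0.0001 -0.0004]
```

View pics/g2.png

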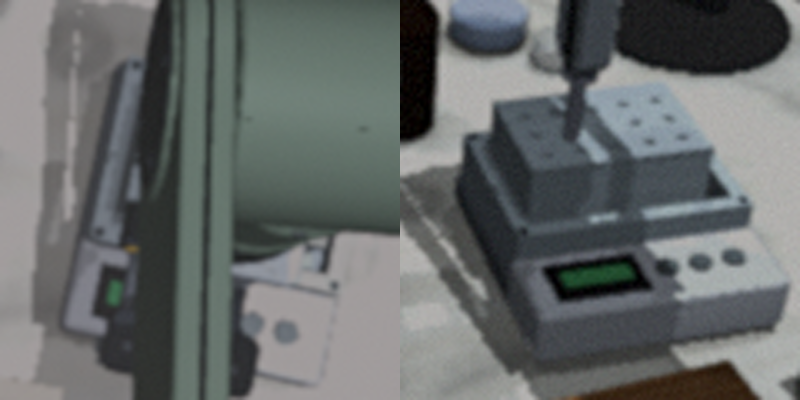

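The projected pin tip matches the picture (scene 352,181), so the in-hand estimate is good. Descend and approach the front-left.

Call:
arm_command(increments=[{"offset":[0,0,0.02],"yaw":0},{"offset":[0,0,0.02],"yaw":0},{"offset":[0,0,0.0135],"yaw":0},{"offset":[0,0,0.007],"yaw":0},{"offset":[0,0,0],"yaw":0},{"offset":[0,0.002,0],"yaw":0},{"offset":[0,0.002,0],"yaw":0},{"offset":[0,0.002,0],"yaw":0},{"offset":[0,0.001,0],"yaw":0},{"offset":[0,0.001,0],"yaw":0},{"offset":[0,0,0],"yaw":0},{"offset":[0,0,0],"yaw":0}])

```text
time_s: 10.2
position: [0.5405, 0.0537, 0.1184]
eef_rot: [0.773, 0.635, -0.0, -0.0]
force: [0.0, 0.1, -1.1]
grip_width: 0.0156
finger_force: 55.0
```

Call:
arm_command(increments=[{"offset":[0,0.0005,0],"yaw":0},{"offset":[0,0.0005,0],"yaw":0},{"offset":[0,0,0],"yaw":0}])

```text
time_s: 10.5
position: [0.5416, 0.0535, 0.1184]
eef_rot: [0.773, 0.635, 0.0, 0.0]
force: [0.3, 0.2, -1.4]
grip_width: 0.0158
finger_force: 55.0
```

Call:
arm_command(increments=[{"offset":[0,0.0005,0],"yaw":0},{"offset":[0,0.0005,0],"yaw":0},{"offset":[0,0,0],"yaw":0}])

```text
time_s: 10.8
position: [0.5426, 0.0533, 0.1185]
eef_rot: [0.773, 0.635, 0.0, 0.0]
force: [0.1, -1.0, -1.8]
grip_width: 0.0159
finger_force: 55.0
```

Call:
arm_command(increments=[{"offset":[0,0.0005,0],"yaw":0},{"offset":[0,0,0],"yaw":0}])

```text
time_s: 11.0
position: [0.5431, 0.0532, 0.1185]
eef_rot: [0.773, 0.635, 0.0, 0.0]
force: [0.5, -0.3, -1.6]
grip_width: 0.0156
finger_force: 55.0
```

Call:
arm_command(increments=[{"offset":[0,0.0005,0],"yaw":0},{"offset":[0,0,0],"yaw":0}])

```text
time_s: 11.2
position: [0.5436, 0.0531, 0.1185]
eef_rot: [0.773, 0.635, 0.0, 0.0]
force: [-0.6, -0.7, -0.8]
grip_width: 0.0153
finger_force: 55.0
```

Call:
arm_command(increments=[{"offset":[0,0.0005,0],"yaw":0},{"offset":[0,0,0],"yaw":0}])

```text
time_s: 11.4
position: [0.5441, 0.053, 0.1185]
eef_rot: [0.773, 0.635, 0.0, 0.0]
force: [-0.1, 0.2, -1.4]
grip_width: 0.0156
finger_force: 55.0
```

Call:
arm_command(increments=[{"offset":[0,0.0005,0],"yaw":0},{"offset":[0,0,0],"yaw":0}])

```text
time_s: 11.6
position: [0.5446, 0.0529, 0.1185]
eef_rot: [0.773, 0.635, 0.0, 0.0]
force: [0.5, 0.3, -0.8]
grip_width: 0.0154
finger_force: 55.0
```

Call:
arm_command(increments=[{"offset":[0,0.0005,0],"yaw":0},{"offset":[0,0,0],"yaw":0}])

```text
time_s: 11.8
position: [0.5451, 0.0528, 0.1185]
eef_rot: [0.773, 0.635, 0.0, 0.0]
force: [-0.2, -0.9, -0.9]
grip_width: 0.0156
finger_force: 55.0
```

Call:
arm_command(increments=[{"offset":[0,0.0005,0],"yaw":0},{"offset":[0,0,0],"yaw":0}])

```text
time_s: 12.0
position: [0.5456, 0.0527, 0.1185]
eef_rot: [0.773, 0.635, 0.0, 0.0]
force: [0.5, 0.3, -0.2]
grip_width: 0.0158
finger_force: 55.0
```

Call:
arm_command(increments=[{"offset":[0,0.0005,0],"yaw":0},{"offset":[0,0,0],"yaw":0}])

```text
time_s: 12.2
position: [0.546, 0.0526, 0.1184]
eef_rot: [0.773, 0.635, 0.0, 0.0]
force: [-0.1, -0.5, -1.3]
grip_width: 0.0156
finger_force: 55.0
```

Call:
arm_command(increments=[{"offset":[0,0.0003,0],"yaw":0},{"offset":[0,0,0],"yaw":0}])

```text
time_s: 12.4
position: [0.5463, 0.0526, 0.1185]
eef_rot: [0.773, 0.635, 0.0, -0.0]
force: [0.1, -1.0, 0.0]
grip_width: 0.0159
finger_force: 55.0
```

Call:
arm_command(increments=[{"offset":[0,0.0004,0],"yaw":0},{"offset":[0,0,0],"yaw":0}])

```text
time_s: 12.6
position: [0.5467, 0.0525, 0.1185]
eef_rot: [0.773, 0.635, 0.0, 0.0]
force: [-0.4, 0.3, -0.9]
grip_width: 0.0158
finger_force: 55.0
```

Call:
arm_command(increments=[{"offset":[0,0.0004,0],"yaw":0},{"offset":[0,0,0],"yaw":0}])

```text
time_s: 12.8
position: [0.5469, 0.0525, 0.1184]
eef_rot: [0.773, 0.635, -0.0, -0.0]
force: [-0.6, 0.6, -1.5]
grip_width: 0.0157
finger_force: 55.0
```

Call:
arm_command(increments=[{"offset":[0,0.0004,0],"yaw":0},{"offset":[0,0,0],"yaw":0}])

```text
time_s: 13.0
position: [0.547, 0.0524, 0.1183]
eef_rot: [0.773, 0.635, -0.0, -0.0]
force: [-2.7, 0.5, -0.3]
grip_width: 0.0155
finger_force: 55.0
```

```bash
python3 - <<'E'
from cell import arm
from h import *
s=arm.read_state();print(s["time_s"],s["position"],s["force"],s["ft_torque"])
S=arm.grab_frame("scene")
cv2.imwrite("pics/g3.png",cv2.resize(np.asarray(S["pixels"])[150:240,310:430],None,fx=6,fy=6,interpolation=cv2.INTER_CUBIC))
E
```

```text
13.0 [0.547  0.0524 0.1183] [-2.6638  0.4811 -0.3266] [ 0.0066  0.2865 -0.0506]
```

View pics/g3.png

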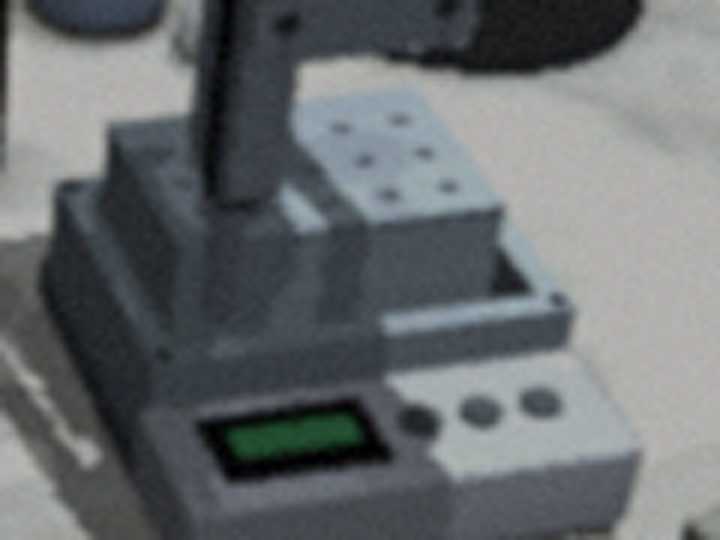

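Call:
arm_command(increments=[{"offset":[0,0.0004,0],"yaw":0},{"offset":[0,0,0],"yaw":0},{"offset":[0,0,0],"yaw":0},{"offset":[0,0,0],"yaw":0}])

```text
time_s: 13.45
position: [0.5471, 0.0524, 0.1182]
eef_rot: [0.773, 0.635, -0.001, -0.001]
force: [-3.8, 1.1, 1.2]
grip_width: 0.0155
finger_force: 55.0
```

Call:
arm_command(increments=[{"offset":[0,0.0002,0],"yaw":0},{"offset":[0,0,0],"yaw":0},{"offset":[0,0,0],"yaw":0},{"offset":[0,0,0],"yaw":0},{"offset":[0,0,0],"yaw":0}])

```text
time_s: 13.95
position: [0.5471, 0.0524, 0.1182]
eef_rot: [0.773, 0.635, -0.001, -0.001]
force: [-5.9, 0.5, 2.2]
grip_width: 0.0156
finger_force: 55.0
```

```bash
python3 - <<'E'
from cell import arm
s=arm.read_state();print(s["time_s"],s["position"].round(5),s["force"],s["ft_torque"],s["eef_rot"])
E
```

```text
13.95 [0.54711 0.05243 0.11825] [-5.85034691  0.48302787  2.1835846 ] [ 0.22475054  1.10651703 -0.03162734] [ 7.72631344e-01  6.34854060e-01 -7.15450142e-04 -7.85296767e-04]
```

Call:
arm_command(increments=[{"offset":[0,-0.002,0],"yaw":0},{"offset":[0,-0.004,0],"yaw":0},{"offset":[-0.01,0,0],"yaw":0},{"offset":[-0.02,0,0],"yaw":0},{"offset":[-0.02,0,0],"yaw":0},{"offset":[-0.02,0,0],"yaw":0},{"offset":[-0.015,0,0],"yaw":0},{"offset":[-0.005,0,0],"yaw":0},{"offset":[0,0,0],"yaw":0},{"offset":[0,0,0],"yaw":0},{"offset":[0,0.001,0],"yaw":0},{"offset":[0,0.001,0],"yaw":0},{"offset":[0,0.001,0],"yaw":0},{"offset":[0,0,0],"yaw":0},{"offset":[0,0,0],"yaw":0}])

```text
time_s: 15.45
position: [0.5277, -0.0353, 0.1184]
eef_rot: [0.773, 0.635, -0.0, -0.0]
force: [0.3, 0.8, -0.3]
grip_width: 0.0159
finger_force: 55.0
```

Call:
arm_command(increments=[{"offset":[0,0.0005,0],"yaw":0},{"offset":[0,0,0],"yaw":0}])

```text
time_s: 15.65
position: [0.5282, -0.0356, 0.1185]
eef_rot: [0.773, 0.635, 0.0, 0.0]
force: [-0.8, 0.3, -0.6]
grip_width: 0.0158
finger_force: 55.0
```

Call:
arm_command(increments=[{"offset":[0,0.0005,0],"yaw":0},{"offset":[0,0,0],"yaw":0}])

```text
time_s: 15.85
position: [0.5287, -0.0357, 0.1185]
eef_rot: [0.773, 0.635, 0.0, 0.0]
force: [0.5, 0.2, -1.9]
grip_width: 0.0158
finger_force: 55.0
```

Call:
arm_command(increments=[{"offset":[0,0.0005,0],"yaw":0},{"offset":[0,0,0],"yaw":0}])

```text
time_s: 16.05
position: [0.5292, -0.0358, 0.1185]
eef_rot: [0.773, 0.635, 0.0, 0.0]
force: [0.2, 0.3, -0.4]
grip_width: 0.0159
finger_force: 55.0
```

Call:
arm_command(increments=[{"offset":[0,0.0004,0],"yaw":0},{"offset":[0,0,0],"yaw":0}])

```text
time_s: 16.25
position: [0.5293, -0.0358, 0.1184]
eef_rot: [0.773, 0.635, -0.0, -0.0]
force: [0.6, 0.2, -1.8]
grip_width: 0.0159
finger_force: 55.0
```

Call:
arm_command(increments=[{"offset":[0,0.0004,0],"yaw":0},{"offset":[0,0,0],"yaw":0},{"offset":[0,0,0],"yaw":0}])

```text
time_s: 16.55
position: [0.5294, -0.0358, 0.1183]
eef_rot: [0.773, 0.635, -0.0, -0.0]
force: [-2.9, 0.3, 0.6]
grip_width: 0.0158
finger_force: 55.0
```

Call:
arm_command(increments=[{"offset":[0,0.0003,0],"yaw":0},{"offset":[0,0,0],"yaw":0},{"offset":[0,0,0],"yaw":0}])

```text
time_s: 16.85
position: [0.5295, -0.0358, 0.1183]
eef_rot: [0.773, 0.635, -0.001, -0.001]
force: [-4.2, 1.4, 1.3]
grip_width: 0.0156
finger_force: 55.0
```

Call:
arm_command(increments=[{"offset":[0,0.0003,0],"yaw":0},{"offset":[0,0,0],"yaw":0},{"offset":[0,0,0],"yaw":0},{"offset":[0,0,0],"yaw":0},{"offset":[0,0,0],"yaw":0},{"offset":[0,0,0],"yaw":0}])

```text
time_s: 17.45
position: [0.5295, -0.0358, 0.1182]
eef_rot: [0.773, 0.635, -0.001, -0.001]
force: [-4.3, 0.4, 2.6]
grip_width: 0.0159
finger_force: 55.0
```

```bash
python3 - <<'E'
from cell import arm
import numpy as np
s=arm.read_state();print(s["time_s"],s["position"].round(5),s["force"],s["ft_torque"],s["eef_rot"])
a=np.array([.54711,.05243]);b=s["position"][:2];d=a-b;yaw=np.arctan2(-d[0],d[1]);print("block yaw",yaw,np.degrees(yaw))
ex=np.array([np.cos(yaw),np.sin(yaw)]);ey=np.array([-ex[1],ex[0]]);print(ex@a,ex@b,ey@a,ey@b, "est centre y",ey@[.5797,.0004])
E
```

```text
17.45 [ 0.52952 -0.03582  0.11823] [-4.27452799  0.3630411   2.61490024] [ 0.16721839  1.12735715 -0.0326204 ] [ 7.72624870e-01  6.34861825e-01 -7.24693027e-04 -8.64490624e-04]
block yaw -0.19677421763849626 -11.274332187674556
0.5263016354969513 0.5263016354969513 0.15838196069386873 0.0683988436432971 est centre y 0.11372758516021429
```

Call:
arm_command(increments=[{"offset":[0,-0.002,0],"yaw":0},{"offset":[0,-0.005,0],"yaw":0},{"offset":[-0.012,0,0],"yaw":0},{"offset":[-0.015,0,0],"yaw":0},{"offset":[-0.005,0,0],"yaw":0},{"offset":[0,0.01,0],"yaw":0},{"offset":[0,0.02,0],"yaw":0},{"offset":[0,0.015,0],"yaw":0},{"offset":[0,0.005,0],"yaw":0},{"offset":[0,0,0],"yaw":0},{"offset":[0.002,0,0],"yaw":0},{"offset":[0.002,0,0],"yaw":0},{"offset":[0.002,0,0],"yaw":0},{"offset":[0.001,0,0],"yaw":0},{"offset":[0,0,0],"yaw":0},{"offset":[0,0,0],"yaw":0}])

```text
time_s: 19.05
position: [0.5677, -0.0688, 0.1185]
eef_rot: [0.773, 0.635, -0.0, 0.0]
force: [-0.8, 0.4, -0.6]
grip_width: 0.0158
finger_force: 55.0
```

Call:
arm_command(increments=[{"offset":[0.0005,0,0],"yaw":0},{"offset":[0.0005,0,0],"yaw":0},{"offset":[0,0,0],"yaw":0}])

```text
time_s: 19.35
position: [0.568, -0.0679, 0.1185]
eef_rot: [0.773, 0.635, 0.0, 0.0]
force: [-0.1, -0.3, -2.6]
grip_width: 0.0159
finger_force: 55.0
```

Call:
arm_command(increments=[{"offset":[0.0005,0,0],"yaw":0},{"offset":[0.0005,0,0],"yaw":0},{"offset":[0,0,0],"yaw":0}])

```text
time_s: 19.65
position: [0.5682, -0.0669, 0.1184]
eef_rot: [0.773, 0.635, 0.0, -0.0]
force: [-0.1, -0.6, -1.5]
grip_width: 0.0157
finger_force: 55.0
```

Call:
arm_command(increments=[{"offset":[0.0005,0,0],"yaw":0},{"offset":[0,0,0],"yaw":0}])

```text
time_s: 19.85
position: [0.5683, -0.0664, 0.1184]
eef_rot: [0.773, 0.635, 0.0, -0.0]
force: [0.9, -0.3, -1.2]
grip_width: 0.0155
finger_force: 55.0
```

Call:
arm_command(increments=[{"offset":[0.0005,0,0],"yaw":0},{"offset":[0,0,0],"yaw":0}])

```text
time_s: 20.05
position: [0.5684, -0.0659, 0.1185]
eef_rot: [0.773, 0.635, 0.0, -0.0]
force: [-0.6, 0.4, -1.3]
grip_width: 0.0158
finger_force: 55.0
```

Call:
arm_command(increments=[{"offset":[0.0005,0,0],"yaw":0},{"offset":[0,0,0],"yaw":0}])

```text
time_s: 20.25
position: [0.5685, -0.0654, 0.1185]
eef_rot: [0.773, 0.635, 0.0, -0.0]
force: [0.3, 0.8, -1.0]
grip_width: 0.0158
finger_force: 55.0
```

Call:
arm_command(increments=[{"offset":[0.0005,0,0],"yaw":0},{"offset":[0,0,0],"yaw":0}])

```text
time_s: 20.45
position: [0.5686, -0.0649, 0.1185]
eef_rot: [0.773, 0.635, 0.0, 0.0]
force: [0.0, -0.1, -0.4]
grip_width: 0.0155
finger_force: 55.0
```

Call:
arm_command(increments=[{"offset":[0.0004,0,0],"yaw":0},{"offset":[0,0,0],"yaw":0}])

```text
time_s: 20.65
position: [0.5686, -0.0647, 0.1184]
eef_rot: [0.773, 0.635, -0.0, 0.0]
force: [-0.0, 0.1, -0.7]
grip_width: 0.016
finger_force: 55.0
```

Call:
arm_command(increments=[{"offset":[0.0004,0,0],"yaw":0},{"offset":[0,0,0],"yaw":0}])

```text
time_s: 20.85
position: [0.5686, -0.0646, 0.1184]
eef_rot: [0.773, 0.635, -0.0, 0.0]
force: [-0.9, -1.6, -1.5]
grip_width: 0.0152
finger_force: 55.0
```

Call:
arm_command(increments=[{"offset":[0.0004,0,0],"yaw":0},{"offset":[0,0,0],"yaw":0},{"offset":[0,0,0],"yaw":0}])

```text
time_s: 21.15
position: [0.5687, -0.0645, 0.1184]
eef_rot: [0.773, 0.635, -0.001, 0.0]
force: [-0.5, -4.5, -1.0]
grip_width: 0.0154
finger_force: 55.0
```

Call:
arm_command(increments=[{"offset":[0.0003,0,0],"yaw":0},{"offset":[0,0,0],"yaw":0},{"offset":[0,0,0],"yaw":0},{"offset":[0,0,0],"yaw":0}])

```text
time_s: 21.55
position: [0.5687, -0.0644, 0.1185]
eef_rot: [0.773, 0.635, -0.001, 0.001]
force: [-1.5, -5.5, -1.0]
grip_width: 0.0157
finger_force: 55.0
```

Call:
arm_command(increments=[{"offset":[0.0002,0,0],"yaw":0},{"offset":[0,0,0],"yaw":0},{"offset":[0,0,0],"yaw":0},{"offset":[0,0,0],"yaw":0},{"offset":[0,0,0],"yaw":0},{"offset":[0,0,0],"yaw":0}])

```text
time_s: 22.15
position: [0.5687, -0.0644, 0.1185]
eef_rot: [0.773, 0.635, -0.001, 0.001]
force: [-1.1, -4.8, -0.4]
grip_width: 0.0159
finger_force: 55.0
```

```bash
python3 - <<'E'
from cell import arm
import numpy as np
s=arm.read_state();print(s["time_s"],s["position"].round(5),s["force"],s["ft_torque"],s["eef_rot"])
yaw=-.19677
ex=np.array([np.cos(yaw),np.sin(yaw)]);ey=np.array([-ex[1],ex[0]]);p=s["position"][:2]
bx=.5263+.005+.060; by=ey@p+.005+.0825
B=bx*ex+by*ey;print("bore tcp",B,"centre",B-.02*ex-.0225*ey)
a=np.radians(78.85);tx=np.array([np.cos(a),np.sin(a)]);ty=np.array([tx[1],-tx[0]])
print("tool delta",tx@(B-p),ty@(B-p))
E
```

```text
22.15 [ 0.56872 -0.06439  0.11847] [-1.09314967 -4.77341612 -0.39832924] [-1.29828324  0.25291909 -0.02430165] [ 7.72646285e-01  6.34835966e-01 -7.92756120e-04  6.21085540e-04]
bore tcp [0.60638849 0.01732516] centre [ 0.58237562 -0.00083061]
tool delta 0.08745438310172324 0.021157211134339635
```

Call:
arm_command(increments=[{"offset":[-0.003,0,0],"yaw":0},{"offset":[-0.004,0,0],"yaw":0},{"offset":[0,0,-0.02],"yaw":0},{"offset":[0,0,-0.02],"yaw":0},{"offset":[0,0,-0.01],"yaw":0},{"offset":[0.02,0.005,0],"yaw":0},{"offset":[0.025,0.006,0],"yaw":0},{"offset":[0.025,0.006,0],"yaw":0},{"offset":[0.02,0.004,0],"yaw":0},{"offset":[0.0032,0,0],"yaw":0},{"offset":[0,0,0],"yaw":0},{"offset":[0,0,0.015],"yaw":0},{"offset":[0,0,0.003],"yaw":0},{"offset":[0,0,0],"yaw":0},{"offset":[0,0,0],"yaw":0},{"offset":[0,0,0],"yaw":0}])

```text
time_s: 23.75
position: [0.6064, 0.0168, 0.1507]
eef_rot: [0.773, 0.635, 0.0, 0.0]
force: [0.3, -0.3, -0.4]
grip_width: 0.0159
finger_force: 55.0
```

```bash
python3 - <<'E'
from cell import arm
from h import *
s=arm.read_state();p=s["position"];print(s["time_s"],p.round(5),s["force"],s["ft_torque"],s["eef_rot"])
yaw=-.19677
ex=np.array([np.cos(yaw),np.sin(yaw)]);ey=np.array([-ex[1],ex[0]])
B=np.array([.60639,.01733])-.0002*ex-.0003*ey
a=np.radians(78.85);tx=np.array([np.cos(a),np.sin(a)]);ty=np.array([tx[1],-tx[0]])
d=B-p[:2];print("target",B,"tool delta",tx@d,ty@d)
S=arm.grab_frame("scene")
for X in([*p[:2],p[2]-.0535],[*B,.092]):
    c=K(S)@(np.array(S["R"])@X+S["t"]);print((c[:2]/c[2]-[310,140])*7)
cv2.imwrite("pics/g4.png",cv2.resize(np.asarray(S["pixels"])[140:220,310:420],None,fx=7,fy=7,interpolation=cv2.INTER_CUBIC))
E
```

```text
23.75 [0.6064 0.0168 0.1507] [ 0.3434 -0.3289 -0.364 ] [-0.0182 -0.0891  0.0526] [0.7728 0.6346 0.0002 0.0002]
target [0.6061 0.0171] tool delta 0.0002535679754769454 -0.00036145946476808313
[263.2664 213.5459]
[261.2008 228.6431]
```

View pics/g4.png

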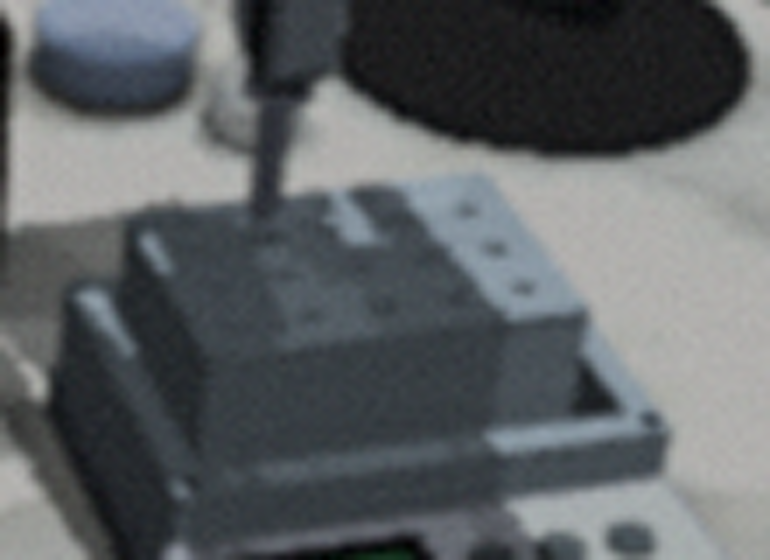

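The scene shows the tip over the reference bore to within image accuracy (1 px). The touch data is the better reference, so I'll apply the small correction and descend gently.

Call:
arm_command(increments=[{"offset":[0.0003,-0.0004,0],"yaw":0},{"offset":[0,0,0.002],"yaw":0},{"offset":[0,0,0.001],"yaw":0},{"offset":[0,0,0.001],"yaw":0},{"offset":[0,0,0],"yaw":0}])

```text
time_s: 24.3
position: [0.6057, 0.0176, 0.1461]
eef_rot: [0.773, 0.635, -0.0, -0.0]
force: [0.5, 0.8, -1.1]
grip_width: 0.0156
finger_force: 55.0
```

Call:
arm_command(increments=[{"offset":[0,0,0.0005],"yaw":0},{"offset":[0,0,0.0005],"yaw":0},{"offset":[0,0,0.0005],"yaw":0},{"offset":[0,0,0],"yaw":0}])

```text
time_s: 24.7
position: [0.6058, 0.0176, 0.1449]
eef_rot: [0.773, 0.635, -0.0, -0.0]
force: [0.3, 0.4, -0.5]
grip_width: 0.0156
finger_force: 55.0
```

Call:
arm_command(increments=[{"offset":[0,0,0.0005],"yaw":0},{"offset":[0,0,0],"yaw":0}])

```text
time_s: 24.9
position: [0.6058, 0.0175, 0.1444]
eef_rot: [0.773, 0.635, -0.0, -0.0]
force: [0.7, 0.5, -1.2]
grip_width: 0.0154
finger_force: 55.0
```

Call:
arm_command(increments=[{"offset":[0,0,0.0005],"yaw":0},{"offset":[0,0,0],"yaw":0}])

```text
time_s: 25.1
position: [0.6058, 0.0176, 0.1439]
eef_rot: [0.773, 0.635, -0.0, -0.0]
force: [0.5, -0.5, 0.1]
grip_width: 0.0159
finger_force: 55.0
```

Call:
arm_command(increments=[{"offset":[-0.0004,0.0004,0],"yaw":0},{"offset":[0,0,0],"yaw":0},{"offset":[0,0,0.0005],"yaw":0},{"offset":[0,0,0],"yaw":0}])

```text
time_s: 25.5
position: [0.6061, 0.0171, 0.1434]
eef_rot: [0.773, 0.635, -0.0, -0.0]
force: [0.3, -0.1, -1.1]
grip_width: 0.016
finger_force: 55.0
```

Call:
arm_command(increments=[{"offset":[0,0,0.0005],"yaw":0},{"offset":[0,0,0.0005],"yaw":0},{"offset":[0,0,0],"yaw":0}])

```text
time_s: 25.8
position: [0.6061, 0.0171, 0.1423]
eef_rot: [0.773, 0.635, -0.0, -0.0]
force: [-0.2, 0.9, -1.6]
grip_width: 0.0158
finger_force: 55.0
```

Call:
arm_command(increments=[{"offset":[0,0,0.0005],"yaw":0},{"offset":[0,0,0.0005],"yaw":0},{"offset":[0,0,0],"yaw":0}])

```text
time_s: 26.1
position: [0.6061, 0.0171, 0.1413]
eef_rot: [0.773, 0.635, -0.0, -0.0]
force: [0.2, 0.1, -0.6]
grip_width: 0.016
finger_force: 55.0
```

Call:
arm_command(increments=[{"offset":[0,0,0.0005],"yaw":0},{"offset":[0,0,0.0005],"yaw":0},{"offset":[0,0,0],"yaw":0}])

```text
time_s: 26.4
position: [0.6061, 0.0171, 0.1403]
eef_rot: [0.773, 0.635, -0.0, -0.0]
force: [0.2, -0.9, -1.0]
grip_width: 0.0157
finger_force: 55.0
```

The tip is 5 mm inside the bore with no force. Continue down.

Call:
arm_command(increments=[{"offset":[0,0,0.001],"yaw":0},{"offset":[0,0,0.001],"yaw":0},{"offset":[0,0,0.001],"yaw":0},{"offset":[0,0,0.001],"yaw":0},{"offset":[0,0,0.001],"yaw":0},{"offset":[0,0,0],"yaw":0}])

```text
time_s: 27.0
position: [0.606, 0.0171, 0.1352]
eef_rot: [0.773, 0.635, -0.0, -0.0]
force: [-0.5, 0.1, -0.8]
grip_width: 0.0158
finger_force: 55.0
```

Call:
arm_command(increments=[{"offset":[0,0,0.0015],"yaw":0},{"offset":[0,0,0.0015],"yaw":0},{"offset":[0,0,0.0015],"yaw":0},{"offset":[0,0,0.0015],"yaw":0},{"offset":[0,0,0.001],"yaw":0},{"offset":[0,0,0.001],"yaw":0},{"offset":[0,0,0],"yaw":0}])

```text
time_s: 27.7
position: [0.6061, 0.0171, 0.1273]
eef_rot: [0.773, 0.635, -0.0, -0.0]
force: [0.6, -0.9, -1.0]
grip_width: 0.0158
finger_force: 55.0
```

Clear; 26.8 mm remain.

Call:
arm_command(increments=[{"offset":[0,0,0.0015],"yaw":0},{"offset":[0,0,0.002],"yaw":0},{"offset":[0,0,0.002],"yaw":0},{"offset":[0,0,0.002],"yaw":0},{"offset":[0,0,0.0015],"yaw":0},{"offset":[0,0,0.001],"yaw":0},{"offset":[0,0,0],"yaw":0}])

```text
time_s: 28.4
position: [0.606, 0.0171, 0.1172]
eef_rot: [0.773, 0.635, -0.0, -0.0]
force: [0.1, 0.6, -0.7]
grip_width: 0.0159
finger_force: 55.0
```

Call:
arm_command(increments=[{"offset":[0,0,0.0015],"yaw":0},{"offset":[0,0,0.002],"yaw":0},{"offset":[0,0,0.002],"yaw":0},{"offset":[0,0,0.002],"yaw":0},{"offset":[0,0,0.0015],"yaw":0},{"offset":[0,0,0.001],"yaw":0},{"offset":[0,0,0],"yaw":0}])

```text
time_s: 29.1
position: [0.606, 0.0171, 0.1072]
eef_rot: [0.773, 0.635, -0.0, -0.0]
force: [-0.2, 0.0, -1.1]
grip_width: 0.0158
finger_force: 55.0
```

Call:
arm_command(increments=[{"offset":[0,0,0.001],"yaw":0},{"offset":[0,0,0.001],"yaw":0},{"offset":[0,0,0.001],"yaw":0},{"offset":[0,0,0.0005],"yaw":0},{"offset":[0,0,0.0005],"yaw":0},{"offset":[0,0,0],"yaw":0}])

```text
time_s: 29.7
position: [0.6061, 0.0171, 0.1033]
eef_rot: [0.773, 0.635, -0.0, -0.0]
force: [-0.5, -0.1, -1.1]
grip_width: 0.0157
finger_force: 55.0
```

Call:
arm_command(increments=[{"offset":[0,0,0.0005],"yaw":0},{"offset":[0,0,0.0005],"yaw":0},{"offset":[0,0,0.0005],"yaw":0},{"offset":[0,0,0.0003],"yaw":0},{"offset":[0,0,0],"yaw":0}])

```text
time_s: 30.2
position: [0.6061, 0.0171, 0.1016]
eef_rot: [0.773, 0.635, -0.0, -0.0]
force: [-0.3, 0.2, -1.0]
grip_width: 0.0155
finger_force: 55.0
```

Call:
arm_command(increments=[{"offset":[0,0,0.0004],"yaw":0},{"offset":[0,0,0],"yaw":0}])

```text
time_s: 30.4
position: [0.6062, 0.0171, 0.1012]
eef_rot: [0.773, 0.635, -0.0, -0.0]
force: [0.4, -1.0, -1.0]
grip_width: 0.0158
finger_force: 55.0
```

Call:
arm_command(increments=[{"offset":[0,0,0.0003],"yaw":0},{"offset":[0,0,0],"yaw":0}])

```text
time_s: 30.6
position: [0.6061, 0.0171, 0.1009]
eef_rot: [0.773, 0.635, -0.0, -0.0]
force: [-0.6, 0.1, -0.5]
grip_width: 0.016
finger_force: 55.0
```

Call:
arm_command(increments=[{"offset":[0,0,0.0003],"yaw":0},{"offset":[0,0,0],"yaw":0}])

```text
time_s: 30.8
position: [0.6062, 0.0171, 0.1007]
eef_rot: [0.773, 0.635, 0.0, 0.0]
force: [0.1, 0.2, -1.5]
grip_width: 0.0156
finger_force: 55.0
```

Call:
arm_command(increments=[{"offset":[0,0,0.0002],"yaw":0},{"offset":[0,0,0],"yaw":0}])

```text
time_s: 31.0
position: [0.6063, 0.0171, 0.1006]
eef_rot: [0.773, 0.635, 0.0, 0.0]
force: [0.5, -0.0, -0.9]
grip_width: 0.0152
finger_force: 55.0
```

Call:
arm_command(increments=[{"offset":[0,0,0.0002],"yaw":0},{"offset":[0,0,0],"yaw":0}])

```text
time_s: 31.2
position: [0.6063, 0.0171, 0.1005]
eef_rot: [0.773, 0.635, 0.0, 0.0]
force: [-0.6, 0.1, 0.1]
grip_width: 0.0158
finger_force: 55.0
```

Call:
arm_command(increments=[{"offset":[0,0,0.0002],"yaw":0},{"offset":[0,0,0],"yaw":0}])

```text
time_s: 31.4
position: [0.6063, 0.0171, 0.1004]
eef_rot: [0.773, 0.635, 0.0, 0.0]
force: [-1.0, -0.1, 1.0]
grip_width: 0.0157
finger_force: 55.0
```

Call:
arm_command(increments=[{"offset":[0,0,0.0003],"yaw":0},{"offset":[0,0,0],"yaw":0},{"offset":[0,0,0],"yaw":0}])

```text
time_s: 31.7
position: [0.6063, 0.0171, 0.1002]
eef_rot: [0.773, 0.635, 0.0, 0.0]
force: [-1.9, 0.1, 4.5]
grip_width: 0.0158
finger_force: 55.0
```

Call:
arm_command(increments=[{"offset":[0,0,0.0002],"yaw":0},{"offset":[0,0,0],"yaw":0},{"offset":[0,0,0],"yaw":0}])

```text
time_s: 32.0
position: [0.6064, 0.0171, 0.1002]
eef_rot: [0.773, 0.635, 0.0, 0.0]
force: [-1.7, 0.5, 6.3]
grip_width: 0.0157
finger_force: 55.0
```

Seated with about 7 N. Release and retreat straight up.

Call:
arm_command(increments=[{"offset":[0,0,0],"yaw":0},{"offset":[0,0,0],"yaw":0},{"offset":[0,0,0],"yaw":0},{"offset":[0,0,0],"yaw":0},{"offset":[0,0,0],"yaw":0}], grip=0.036)

```text
time_s: 32.5
position: [0.6061, 0.0171, 0.0993]
eef_rot: [0.773, 0.635, -0.0, -0.0]
force: [-0.5, 0.3, 0.3]
grip_width: 0.0358
finger_force: 0.0
```

Call:
arm_command(increments=[{"offset":[0,0,-0.005],"yaw":0},{"offset":[0,0,-0.01],"yaw":0},{"offset":[0,0,-0.02],"yaw":0},{"offset":[0,0,-0.03],"yaw":0},{"offset":[0,0,-0.04],"yaw":0},{"offset":[0,0,-0.04],"yaw":0},{"offset":[-0.04,0,0],"yaw":0},{"offset":[-0.04,0,0],"yaw":0},{"offset":[-0.04,0,0],"yaw":0},{"offset":[-0.04,0,0],"yaw":0},{"offset":[-0.04,0,0],"yaw":0},{"offset":[0,0,0],"yaw":0},{"offset":[0,0,0],"yaw":0}])

```text
time_s: 33.8
position: [0.5674, -0.1799, 0.2455]
eef_rot: [0.773, 0.634, 0.001, 0.0]
force: [0.6, 0.6, -0.2]
grip_width: 0.0363
finger_force: 0.0
```

```bash
python3 - <<'E'
from cell import arm
from h import *
s=arm.read_state();print(s["time_s"],s["position"],s["force"],s["grip_width"])
S=arm.grab_frame("scene");T=arm.grab_frame("top")
for X in([.606,.017,.147],[.606,.017,.096]):
    c=K(S)@(np.array(S["R"])@X+S["t"]);print((c[:2]/c[2]-[310,120])*4)
cv2.imwrite("pics/g5.png",np.hstack([cv2.resize(np.asarray(i),(400,400),interpolation=cv2.INTER_CUBIC) for i in(S["pixels"][120:220,310:410],T["pixels"][150:250,310:410])]))
E
```

```text
33.8 [ 0.5674 -0.1799  0.2455] [ 0.5596  0.6087 -0.1705] 0.03631979192921795
[159.9574 121.7805]
[150.2421 204.4917]
```

View pics/g5.png

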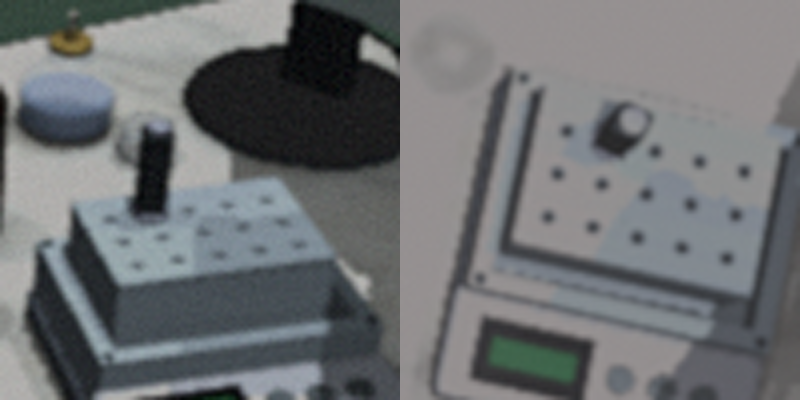

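The pin stands in the second hole from the left in the back row. Its button is at about (159,124) in the scene crop, against (160,122) predicted for fully seated. Handing in.

```bash
python3 -c "
from cell import arm
print(arm.job_done())"
```

```text
the job is handed in; nothing more can be done
None
```

I touched the block front-left, front-right and on its right end (about 4–6 N, at least 0.5 s each), pushed the pin home in the reference bore with about 7 N, let go of it standing there, and handed the job in at about 34 s; no verdict came back.

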